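Set the speed wheel and lock it

ROBOT

A 7-joint arm with a two-finger parallel gripper is mounted at the origin on a cart in front of the work surface, level with it; the furniture and walls round the work are solid. World frame = base frame: x ahead of the robot, y to its left, z up, the work surface at z = 0. Lengths are in m, angles in rad, forces in N, time in s.
With the tool pointing down it reaches from about 0.4 to 0.875 m from the base axis. Payload 6.5 kg.
Tool frame: the origin (TCP) lies at the very end of the fingers, on their centre line; the grasp point (between the pads) lies 19 mm behind it; y points along the fingers, z is the direction in which the jaws open and shut, and the axes are right-handed (so a half turn about y gives the same grasp; the last joint's range is limited). The gripper opens to 88 mm and grips with 3 to 60 N. Pads are 18 mm wide; open, the fingers measure 123 mm over their backs; the gripper's body (75 mm by 187 mm) begins 45 mm behind the grasp point.
Start: joints at [-1.194, 0.536, -0.004, 1.538, 0.003, 1.067, -0.071], TCP at [0.279, 0.587, 0.239] pointing down, gripper open.
Joint ranges: [-2.7, 2.7], [-0.37, 2.16], [-1.27, 1.26], [0.24, 2.4], [-1.31, 4.45], [0.19, 1.91], [-2.76, 2.76]. Speed limits (rad/s): [2.39, 2.39, 3.14, 3.14, 3.14, 3.14, 3.14].

INTERFACE

Orientations are given as [roll, pitch, yaw] about the fixed x, y, z axes, in that order (R = Rz(yaw) Ry(pitch) Rx(roll)).
In Python, from rig import sensors, read_camera, camera_params, ticket, spotter gives the robot as it stands. The module is installed in compiled form; this text tells all that it offers.
- The arm moves only by the tool send_rows, never from a script. Its argument "plan" is one flat list of numbers, 6 for each row, row after row: the shift along the world's x, y, z in cm, then the turn, a rotation vector about the world's x, y, z in degrees. A call has 1 to 8 rows; each row shifts and turns the pose as measured when the row begins; what a row does not reach is not made up. A row lasts 1/10 s, in which the tool goes at most 50 mm and 8.59 degrees, less where a joint would pass 70% of its speed; a pose out of reach is approached as far as the arm can. A call with a gripper value outside its range is refused whole. "hand" is the opening, from 0 (shut) to 1 (fully open), set as the call begins (left out, the last holds). The fingers move at their own pace and stop on an object; "squeeze" is the grip in N (left out, the last holds). Time passes only in rows, so rows that do not move let the fingers close. It gives the time, the measured TCP pose, the force and the opening at its end, in the units of the state.
- sensors.read_state(): the state, without advancing time (a new reading comes with each control period).
- read_camera(name): name is "scene" or "top"; returns (picture, depth): 384x512x3 uint8, red, green, blue; 384x512 float32, m along the optical axis (not along the pixel's ray), 0 where there is no reading.
- camera_params(name): a dict with "camera_matrix" (3x3 intrinsics, pixels), "pose" (4x4, takes a point from camera to world coordinates). Camera axes: x right, y down, z forward; pixel columns grow to the right and rows downward; lengths in m; the calibration is good to about 2 mm. A picture is of the moment at which its call begins. camera_params takes no time and is no camera call.
- ticket.finish_job(): hands the job in, once; it reports no verdict.
Trained networks look in the newest picture that a camera, given by its name, has taken for a name from the list of things; names that differ only in an ending like _2 or _b are one class to them, and where a whole thing is asked for, a point or a joint stands for the part that bears it (a point fixed in the world has none). Each returns a list of dicts, best first, with "confidence" (0 to 1); they miss things now and then, are a little off and sometimes report something else, mostly with a low value. They report only what shows in the picture. A call takes as long as a camera call.
- spotter.look_for(camera, label): "uv" ([column, row] in pixels, amid what is visible of it).
- spotter.outline_of(camera, label): "region" (384x512 bool, what is visible of it) and "uv" ([column, row] in pixels, amid what is visible of it).
- spotter.spot_point(camera, label): "uv" ([column, row] in pixels: a listed point, or the origin of a listed thing).
The state is a dict: "time": time; "joint_pos": joint angles; "qd": joint speeds; "effort": joint torques, N m; "eef_pos": TCP position; "tool_rot": TCP orientation; "ft_force": force on the tool from outside, world axes, zero at the start; "moment": the same for the moment, N m; "opening": finger opening in m.
Only numpy, scipy, OpenCV 4.12 (cv2) and the standard library are available. Lean on these libraries where they do the work, as an engineer would, in place of code of your own. Each camera call takes 0.05 s, during which the arm holds its last target. There are 200 camera calls.

TASK

On the grey speed-control box, roll the edge wheel that pokes up through the slot with one fingertip until the black pointer in the window stands in line with the brass index clip, then slide the steel lock tab away from the robot to its far half to lock the setting. Be gentle: never push on the box or its wheel with 18 N or more, and leave the jar, tape roll, eraser and wood block beside the box where they are.

Things in the scene. Friction and masses are not known exactly. Their poses are not given: they have to be found in the camera images.
- controller: grey speed-control box fixed on the table, 120 (x) x 200 (y) x 70 mm high. Origin: centre of its underside; x points away from the robot, y to the left, z up. Its flat top panel lies 70 mm above the origin
- slot_center (a point): centre of the wheel's slot, at panel height (box x -22, y +20, z 70 mm); slot 12 mm (x) by 50 mm (y). The wheel's top is right above it, 5.5 to 10.5 mm above the panel: this height differs from run to run and is not measured, find it by touch
- wheel (a joint): angle of the black ribbed edge wheel (radius 24 mm, 8 mm thick, axle along box x), rad: 0 at the start, range -0.9 to 6.2; grows as its top is stroked to box +y. It is sprung: sinks at 2 N, then 5 N per mm, rigid stop at 4 mm. Turning takes 4 N of drag at the rim: press with 7 to 12 N while stroking (less may slip). It stays where left; lift off to stroke again
- window_center (a point): centre of the pointer's window on top of its clear pane (box x +26, y +20, z 71 mm), 96 mm long along box y; its frame stands 2 mm and the index clip 6 mm above the panel
- pointer_tip (a point): far end of the black pointer (4 mm wide, 14 mm long along box x) under the window pane, 1 to 6 mm below the panel's top. It moves along box y, in the same sense as the wheel's top and by half the distance that the rim moves (12 mm per rad)
- index_tip (a point): tip of the brass index clip just behind the window; it is held fast for the run at a place along box y that varies. The pointer is in line when pointer_tip and index_tip have the same box y
- lock_top (a point): centre of the top of the steel lock tab, an upright plate 6 mm thick (box x), 18 mm wide (box y), whose top is 15.5 mm above the panel; it stands right of the wheel at box y = -68 mm and slides along box x, away from the robot
- lock (a joint): travel of the lock tab in m: 0 to 0.016, starts below 0.003, grows away from the robot (box +x); about 3 N moves it and it stays where it is left; hard stop at 0.016; locked beyond 0.010, it need not reach the stop
- jar_nuts: small jar with black lid, 52 mm across, 50 mm high, origin centre of underside; leave alone
- tape_roll_2: black tape roll, 64 mm across, 19 mm high, origin centre of underside; leave alone
- eraser: eraser, 38 x 41 x 12 mm, origin centre of underside; leave alone
- wood_block_3: wood offcut, 75 x 90 x 20 mm, origin centre of underside; leave alone

How it is judged:
By the outcome, as a careful person would: the job done as asked, in the order asked, and still so for the second after the job is handed in, with the robot touching nothing.
It also fails if it takes over 64 s, if anything falls off the work surface, if the arm or the gripper's body presses on something with over 40 N, if the wrist force passes 120 N, or if a joint passes its speed limit or range.

## Working session

There is one attempt and no reset: what is moved stays moved. The work goes in short steps, Python scripts to look and compute and a tool call to move; the robot and the scene stay as the last step left them, time stands still between calls to the robot, and variables do not carry over. Pictures are saved under pics/ and viewed, about 8 in all and at most 12, crops included, and the job is handed in when it is done.

Besides the shell and the picture viewer there is one more tool, called after "Emit:" in YAML: its name, and indented under it one key for each argument. send_rows: Moves the arm, as the interface text tells. Its arguments: {"type":"object","properties":{"plan":{"type":"array"},"hand":{"type":"number"},"squeeze":{"type":"number"}},"required":["plan"]}

```bash
mkdir -p pics; cat > h.py <<'E'
import numpy as np,cv2
from rig import sensors, read_camera, camera_params, ticket, spotter
def ray(cam,uv):
    p=camera_params(cam);K=np.array(p["camera_matrix"]);T=np.array(p["pose"])
    d=T[:3,:3]@np.linalg.solve(K,[uv[0],uv[1],1.]);return T[:3,3],d
def atz(cam,uv,z):
    o,d=ray(cam,uv);return o+d*(z-o[2])/d[2]
def proj(cam,P):
    p=camera_params(cam);K=np.array(p["camera_matrix"]);T=np.linalg.inv(np.array(p["pose"]))
    c=K@(T[:3,:3]@np.asarray(P)+T[:3,3]);return c[:2]/c[2]
E
python3 - <<'E'
from h import *
np.set_printoptions(precision=4,suppress=True)
Z=dict(slot_center=.07,window_center=.071,pointer_tip=.069,index_tip=.076,lock_top=.0855,controller=0.)
for c in("scene","top"):
    im,d=read_camera(c);cv2.imwrite(f"pics/{c}0.png",im[:,:,::-1]);print(c,np.array(camera_params(c)["pose"]))
    for k,z in Z.items():
        for r in spotter.spot_point(c,k)[:2]:print(k,r["confidence"],np.array(r["uv"]),atz(c,r["uv"],z))
print(sensors.read_state())
E
```

```text
scene [[ 0.6635 -0.4547  0.5942 -0.0073]
 [-0.7482 -0.4052  0.5253 -0.5032]
 [ 0.0019 -0.7931 -0.6091  0.6781]
 [ 0.      0.      0.      1.    ]]
slot_center 0.96 [248.5 214.5] [ 0.5223 -0.0082  0.07  ]
slot_center 0.73 [208.5 206.5] [0.4859 0.0716 0.07  ]
window_center 0.77 [269.1 210. ] [ 0.5603 -0.031   0.071 ]
window_center 0.26 [332.6 295. ] [ 0.4605 -0.2565  0.071 ]
index_tip 0.48 [266.  200.8] [ 0.5744 -0.0103  0.076 ]
lock_top 0.63 [268.  239.7] [ 0.4792 -0.0973  0.0855]
controller 0.79 [261.4 243.3] [ 0.5317 -0.0356  0.    ]
controller 0.22 [313.4 229.2] [ 0.641  -0.0913  0.    ]
top [[ 0.0179 -0.9986  0.0489  0.5142]
 [-0.9998 -0.0184 -0.0103  0.0132]
 [ 0.0112 -0.0487 -0.9988  0.9184]
 [ 0.      0.      0.      1.    ]]
slot_center 0.84 [265.2 214.3] [ 0.5182 -0.0021  0.07  ]
window_center 0.96 [275.5 194.9] [ 0.5633 -0.0251  0.071 ]
window_center 0.66 [206.  202.4] [0.5431 0.1345 0.071 ]
index_tip 0.42 [269.5 188. ] [ 0.5786 -0.0108  0.076 ]
lock_top 0.5 [305.8 229.8] [ 0.4848 -0.0942  0.0855]
controller 0.71 [279.5 211.6] [ 0.5259 -0.039   0.    ]
{'time': 0.7, 'joint_pos': array([-1.1942,  0.5364, -0.0044,  1.5379,  0.0026,  1.0673, -0.0712]), 'qd': array([ 0.0021, -0.0001, -0.0006,  0.0007, -0.0012,  0.0013,  0.0011]), 'effort': array([  0.0002, -57.0762,   0.9903, -25.1884,  -0.0562,   0.011 ,
         0.    ]), 'eef_pos': array([0.2785, 0.5873, 0.2387]), 'tool_rot': array([-1.5708, -0.    , -0.4427]), 'ft_force': array([ 0.4166, -0.1394,  0.9222]), 'moment': array([-0.0049,  0.0193,  0.0224]), 'opening': 0.08819495705848521}
```

View pics/top0.png

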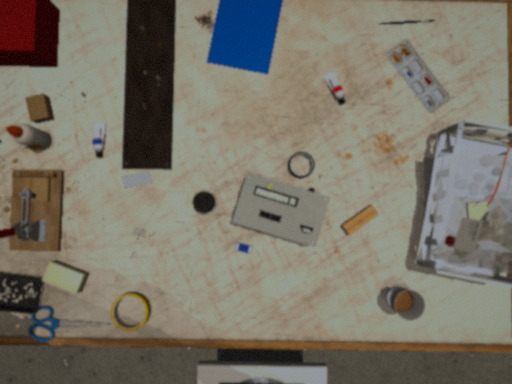

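View pics/scene0.png

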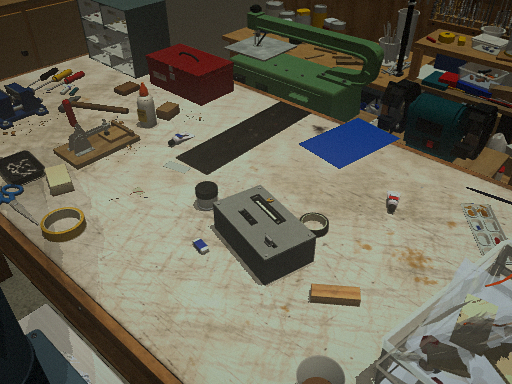

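The top view shows the grey box at about (280,210), turned clockwise. The slot is at (270,215), the window at (275,195) and the lock tab at (306,229). The scene view agrees. Next I'll fit the box pose and look at crops.

```bash
python3 - <<'E'
from h import *
np.set_printoptions(precision=4,suppress=True)
out=[]
for c,(x,y,w,h) in dict(scene=(205,175,120,110),top=(225,165,110,85)).items():
    im,d=read_camera(c)
    K=np.array(camera_params(c)["camera_matrix"]);T=np.array(camera_params(c)["pose"])
    r=spotter.outline_of(c,"controller")[0];m=r["region"]&(d>0)
    v,u=np.nonzero(m);P=np.linalg.solve(K,np.stack([u,v,np.ones_like(u)]))*d[v,u]
    P=(T[:3,:3]@P).T+T[:3,3]
    s=P[(abs(P[:,2]-.07)<.006)]
    q=cv2.minAreaRect(s[:,:2].astype(np.float32)*1000);print(c,r["confidence"],len(s),np.median(s[:,2]),q)
    cr=cv2.resize(im[y:y+h,x:x+w],None,fx=5,fy=5,interpolation=cv2.INTER_CUBIC)[:,:,::-1]
    out.append(cv2.convertScaleAbs(cr,alpha=1.5))
    cv2.imwrite(f"pics/{c}1.png",out[-1])
E
```

```text
scene 0.94 3774 0.06972158938905293 ((531.557373046875, -36.70014953613281), (203.4612274169922, 123.29725646972656), 73.45162963867188)
top 0.62 4084 0.07097164596867611 ((531.677490234375, -37.54401397705078), (200.1852569580078, 120.13264465332031), 74.32734680175781)
```

View pics/top1.png

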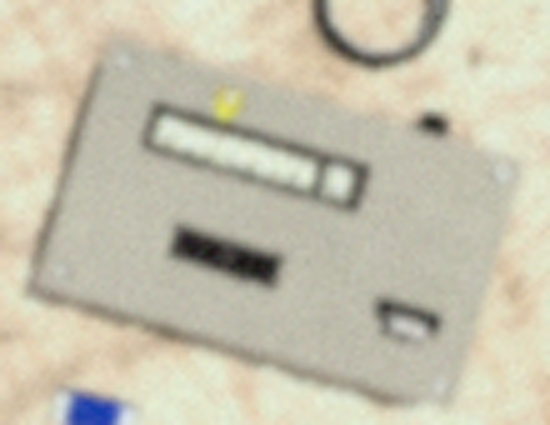

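View pics/scene1.png

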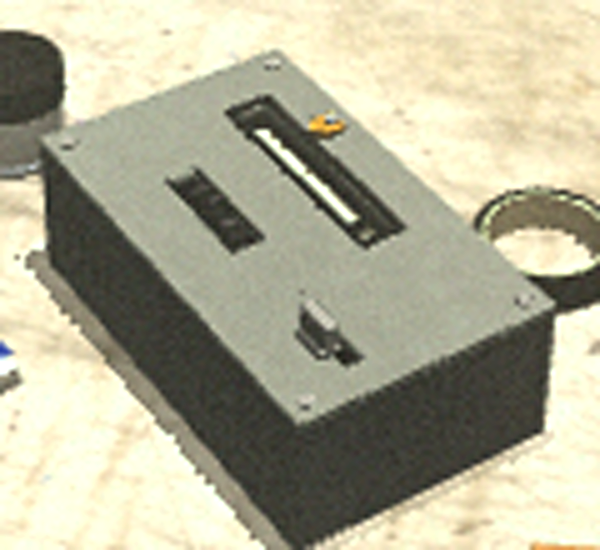

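The top crop shows the wheel slot at crop (225,256), the pointer as a dark bar at (322,178), the index tip at about (228,115) and the lock tab at (408,325), nearest the robot. The scene crop agrees: the pointer is near the right end of the window, so the wheel has to go to +y. The box pose is about (0.5316, -0.037), yaw -16°. Next I'll compute the pointer-to-index gap and the moves.

```bash
cat >> h.py <<'E'
C=np.array([.5316,-.0371]);YAW=np.radians(-16.1)
R2=np.array([[np.cos(YAW),-np.sin(YAW)],[np.sin(YAW),np.cos(YAW)]])
def box(P):return (R2.T@(np.asarray(P)[:2]-C))*1000
def world(b):return C+R2@(np.asarray(b)/1000)
E
python3 - <<'E'
from h import *
np.set_printoptions(precision=4,suppress=True)
for c,x0,y0,pts in(("top",225,165,dict(slot=(225,256,.074),wleft=(152,126,.072),wright=(360,188,.072),ptr=(322,178,.067),clip=(228,104,.076),cliptip=(227,117,.074),lock=(408,328,.0855),c1=(112,42,.07),c2=(520,158,.07),c3=(447,402,.07),c4=(33,292,.07))),
  ("scene",205,175,dict(slot=(215,212,.074),clip=(325,124,.076),c1=(275,50,.07),c2=(555,303,.07),c3=(303,424,.07),c4=(42,143,.07),lock=(318,312,.0855),sl0=(262,133,.066),sl1=(356,222,.066)))):
    for k,(a,b,z) in pts.items():
        uv=[x0+(a+.5)/5-.5,y0+(b+.5)/5-.5];print(c,k,box(atz(c,uv,z)))
print(world([-22,20]),world([-30,-68]))
E
```

```text
top slot [-22.9218  19.2816]
top wleft [24.3912 68.9532]
top wright [ 25.3268 -31.0402]
top ptr [ 24.8969 -13.2892]
top clip [44.1044 38.4888]
top cliptip [38.4119 37.1561]
top lock [-29.7328 -68.9618]
top c1 [56.2858 98.213 ]
top c2 [ 60.5971 -97.9881]
top c3 [-56.8863 -97.9958]
top c4 [-64.6751  98.6672]
scene slot [-25.0018  15.3699]
scene clip [42.7156 37.5675]
scene c1 [ 57.5395 100.0846]
scene c2 [ 60.518  -97.2077]
scene c3 [-57.428  -99.7189]
scene c4 [-60.9127  96.5498]
scene lock [-29.303  -66.4468]
scene sl0 [23.7388 57.2317]
scene sl1 [ 25.0082 -12.3989]
[ 0.516  -0.0118] [ 0.4839 -0.0941]
```

Emit:
send_rows:
  plan: [1.5,-3.75,-0.5,0,0,1.3,1.5,-3.75,-0.5,0,0,1.3,1.5,-3.75,-0.5,0,0,1.3,1.5,-3.75,-0.5,0,0,1.3,1.5,-3.75,-0.5,0,0,1.3,1.5,-3.75,-0.5,0,0,1.3,1.5,-3.75,-0.5,0,0,1.3,1.5,-3.75,-0.5,0,0,1.0]
  hand: 0
  squeeze: 10

```text
time: 1.7
eef_pos: [0.3973, 0.2833, 0.1989]
tool_rot: [-1.563, 0.002, -0.248]
ft_force: [0.6, -0.3, -0.5]
opening: 0.0263
```

Emit:
send_rows:
  plan: [1.5,-3.75,-0.5,0,0,0,1.5,-3.75,-0.5,0,0,0,1.5,-3.75,-0.5,0,0,0,1.5,-3.75,-0.5,0,0,0,1.5,-3.75,-0.5,0,0,0,1.5,-3.75,-0.5,0,0,0,1.5,-3.75,-0.5,0,0,0,0,0,0,0,0,0]

```text
time: 2.5
eef_pos: [0.5081, 0.0038, 0.1647]
tool_rot: [-1.562, -0.005, -0.255]
ft_force: [0.1, 0.1, 0.4]
opening: 0.0003
```

Emit:
send_rows:
  plan: [0.4,-0.65,-2.5,-0.5,0,-0.4,0.4,-0.65,-2.5,0,0,0,0,0,-2.0,0,0,0,0,0,0,0,0,0]

```text
time: 2.9
eef_pos: [0.5181, -0.0098, 0.0939]
tool_rot: [-1.569, -0.011, -0.265]
ft_force: [0.2, 0.4, -0.1]
opening: 0.0009
```

```bash
python3 - <<'E'
from h import *
for c,(x,y,w,h) in dict(scene=(205,165,120,110),top=(225,160,110,90)).items():
    im,d=read_camera(c);cr=cv2.resize(im[y:y+h,x:x+w],(400,int(400*h/w)),interpolation=cv2.INTER_CUBIC)[:,:,::-1]
    cv2.imwrite(f"pics/{c}2.png",cv2.convertScaleAbs(cr,alpha=1.6))
a,b=cv2.imread("pics/scene2.png"),cv2.imread("pics/top2.png");n=min(len(a),len(b));cv2.imwrite("pics/both2.png",np.hstack([a[:n],b[:n]]))
s=sensors.read_state();print(s["eef_pos"],s["tool_rot"],s["ft_force"],s["time"],box(s["eef_pos"]))
E
```

```text
[ 0.51971005 -0.00976605  0.09613273] [-1.56738284 -0.01488341 -0.26487007] [-0.31497508  0.54754471  0.54823199] 3.0 [-19.00372685  22.9646348 ]
```

View pics/both2.png

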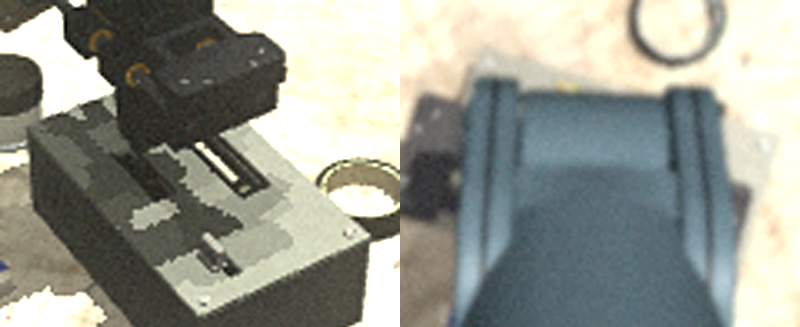

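Emit:
send_rows:
  plan: [-0.3,0.1,-0.8,0,0.8,0,0,0,0,0,0,0,0,0,0,0,0,0,0,0,0,0,0,0]

```text
time: 3.4
eef_pos: [0.5186, -0.0073, 0.0908]
tool_rot: [-1.569, -0.005, -0.263]
ft_force: [0.1, -0.3, -0.3]
opening: 0.0009
```

```bash
cat > st.py <<'E'
from h import *
s=sensors.read_state();print(s["eef_pos"],s["tool_rot"],s["ft_force"],s["time"],box(s["eef_pos"]))
E
python3 st.py
```

```text
[ 0.51855357 -0.00734137  0.09076438] [-1.56908002 -0.00501728 -0.26325138] [ 0.1475934  -0.3101779  -0.33802711] 3.4 [-20.78724556  24.97350734]
```

Emit:
send_rows:
  plan: [0,0,-0.4,0,0,0,0,0,-0.3,0,0,0,0,0,-0.2,0,0,0,0,0,0,0,0,0]

```text
time: 3.8
eef_pos: [0.5189, -0.0072, 0.0816]
tool_rot: [-1.569, -0.006, -0.263]
ft_force: [-0.1, 1.1, -0.3]
opening: 0.0
```

Emit:
send_rows:
  plan: [0,0,-0.1,0,0,0,0,0,0,0,0,0]

```text
time: 4.0
eef_pos: [0.5188, -0.0073, 0.0804]
tool_rot: [-1.569, -0.006, -0.263]
ft_force: [-0.8, -0.6, -0.1]
opening: 0.0006
```

Emit:
send_rows:
  plan: [0,0,-0.1,0,0,0,0,0,0,0,0,0]

```text
time: 4.2
eef_pos: [0.5189, -0.0073, 0.0793]
tool_rot: [-1.569, -0.006, -0.263]
ft_force: [-0.4, 0.6, -0.5]
opening: 0.0007
```

Emit:
send_rows:
  plan: [0,0,-0.1,0,0,0,0,0,0,0,0,0]

```text
time: 4.4
eef_pos: [0.5189, -0.0073, 0.0783]
tool_rot: [-1.569, -0.006, -0.263]
ft_force: [0.6, 0.6, -0.4]
opening: 0.0008
```

Emit:
send_rows:
  plan: [0,0,-0.07,0,0,0,0,0,0,0,0,0]

```text
time: 4.6
eef_pos: [0.5189, -0.0074, 0.0775]
tool_rot: [-1.569, -0.006, -0.263]
ft_force: [1.1, -0.1, 0.3]
opening: 0.0007
```

Emit:
send_rows:
  plan: [0,0,-0.07,0,0,0,0,0,0,0,0,0]

```text
time: 4.8
eef_pos: [0.5189, -0.0073, 0.0768]
tool_rot: [-1.569, -0.006, -0.263]
ft_force: [0.4, -0.1, -0.6]
opening: 0.0003
```

Emit:
send_rows:
  plan: [0,0,-0.07,0,0,0,0,0,0,0,0,0]

```text
time: 5.0
eef_pos: [0.519, -0.0073, 0.0761]
tool_rot: [-1.569, -0.006, -0.263]
ft_force: [-0.8, -0.6, -0.6]
opening: 0.0003
```

Emit:
send_rows:
  plan: [0,0,-0.06,0,0,0,0,0,0,0,0,0]

```text
time: 5.2
eef_pos: [0.5191, -0.0073, 0.0755]
tool_rot: [-1.569, -0.006, -0.263]
ft_force: [-0.1, 1.0, 0.5]
opening: 0.0007
```

Emit:
send_rows:
  plan: [0,0,-0.06,0,0,0,0,0,0,0,0,0]

```text
time: 5.4
eef_pos: [0.5191, -0.0073, 0.0751]
tool_rot: [-1.569, -0.006, -0.263]
ft_force: [-1.1, 0.8, 3.3]
opening: 0.0003
```

Emit:
send_rows:
  plan: [0,0,-0.07,0,0,0,0,0,0,0,0,0]

```text
time: 5.6
eef_pos: [0.5191, -0.0073, 0.0747]
tool_rot: [-1.568, -0.006, -0.263]
ft_force: [-1.7, 0.5, 4.2]
opening: 0.0007
```

Emit:
send_rows:
  plan: [0,0,-0.06,0,0,0,0,0,0,0,0,0]

```text
time: 5.8
eef_pos: [0.5191, -0.0073, 0.0744]
tool_rot: [-1.568, -0.006, -0.263]
ft_force: [-0.8, 0.5, 5.3]
opening: 0.0004
```

Emit:
send_rows:
  plan: [0,0,-0.1,0,0,0,0,0,-0.05,0,0,0]

```text
time: 6.0
eef_pos: [0.5192, -0.0074, 0.0736]
tool_rot: [-1.568, -0.006, -0.264]
ft_force: [-2.5, -0.3, 9.5]
opening: 0.0001
```

Emit:
send_rows:
  plan: [0.08,0.3,-0.02,0,0,0]

```text
time: 6.1
eef_pos: [0.5197, -0.0056, 0.0737]
tool_rot: [-1.569, -0.006, -0.265]
ft_force: [-2.9, -3.8, 9.5]
opening: 0.0006
```

Emit:
send_rows:
  plan: [0.08,0.3,-0.02,0,0,0,0.08,0.3,-0.02,0,0,0]

```text
time: 6.3
eef_pos: [0.5208, -0.0019, 0.0739]
tool_rot: [-1.572, -0.006, -0.267]
ft_force: [-2.2, -2.4, 6.8]
opening: 0.0007
```

Emit:
send_rows:
  plan: [0.08,0.3,-0.02,0,0,0]

```text
time: 6.4
eef_pos: [0.5213, -0.0, 0.0739]
tool_rot: [-1.573, -0.006, -0.268]
ft_force: [-1.4, -3.2, 5.1]
opening: 0.0006
```

Emit:
send_rows:
  plan: [0.08,0.3,-0.08,0,0,0]

```text
time: 6.5
eef_pos: [0.5222, 0.0019, 0.0733]
tool_rot: [-1.574, -0.006, -0.269]
ft_force: [-1.5, -1.7, 6.3]
opening: 0.0002
```

```bash
python3 st.py
```

```text
[0.52223929 0.00193436 0.07333541] [-1.57417861 -0.00603605 -0.2686392 ] [-1.51796928 -1.72073722  6.29370722] 6.5 [-19.81837547  34.9075359 ]
```

Emit:
send_rows:
  plan: [0,0,0.5,0,0,0,-0.3,-0.75,0.2,0.2,0,0.3,-0.3,-0.75,0,0,0,0,0,0,0,0,0,0]

```text
time: 6.9
eef_pos: [0.5156, -0.0145, 0.0804]
tool_rot: [-1.571, -0.005, -0.263]
ft_force: [-0.3, -0.7, 0.4]
opening: 0.0003
```

```bash
cat > look.py <<'E'
import sys
from h import *
n=sys.argv[1]
im,d=read_camera("scene");x,y,w,h=240,185,60,50
cv2.imwrite(f"pics/{n}.png",cv2.convertScaleAbs(cv2.resize(im[y:y+h,x:x+w],None,fx=10,fy=10,interpolation=cv2.INTER_CUBIC)[:,:,::-1],alpha=1.6))
for r in spotter.spot_point("scene","pointer_tip")[:2]+spotter.spot_point("scene","index_tip")[:2]:print(r)
s=sensors.read_state();print(s["eef_pos"],s["tool_rot"],s["ft_force"],s["time"],box(s["eef_pos"]))
for t in(-13,0,12,24,36,38):print(t,[proj("scene",[*world([X,t]),Z]) for X,Z in((32,.067),(19,.067))])
E
python3 look.py s3
```

```text
[ 0.51627533 -0.01297209  0.08042076] [-1.56999839 -0.00554123 -0.26118426] [-0.08266837 -0.36180383  0.13498045] 7.05 [-21.41464107  18.93183418]
-13 [array([278.8256149, 217.5964949]), array([273.51691432, 219.81826441])]
0 [array([275.25290108, 214.12227483]), array([269.97218543, 216.30327446])]
12 [array([272.01257534, 210.97127946]), array([266.75757218, 213.1156306 ])]
24 [array([268.82609526, 207.87264532]), array([263.59668445, 209.98126153])]
36 [array([265.69212976, 204.82507801]), array([260.48818654, 206.89884275])]
38 [array([265.17481672, 204.32202644]), array([259.97510568, 206.39006644])]
```

View pics/s3.png

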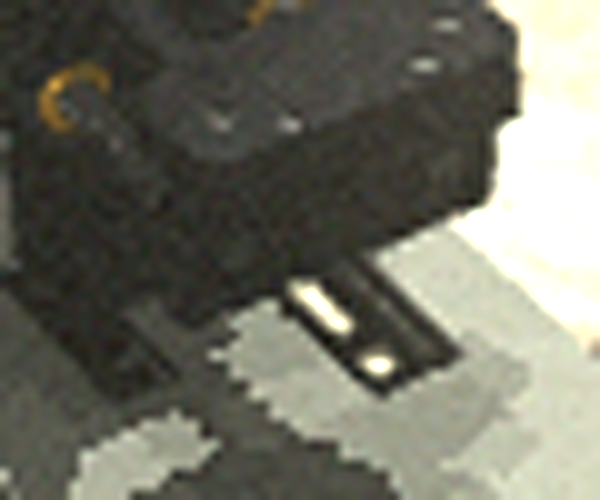

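The scene crop shows the pointer as the dark gap at crop (357,345) between the white strips. The gripper hides the index.

```bash
cat > /tmp/p.py <<'E'
from h import *
for n,a,b,x0,y0,f in(("oldL",356,222,205,175,5),("oldR",368,235,205,175,5),("newL",347,331,240,185,10),("newR",366,357,240,185,10)):
    print(n,box(atz("scene",[x0+(a+.5)/f-.5,y0+(b+.5)/f-.5],.066)))
E
python3 /tmp/p.py
```

```text
oldL [ 25.00815908 -12.39891065]
oldR [ 24.59304251 -21.65667236]
newL [24.70193638 -7.21187916]
newR [ 23.43101978 -15.99810651]
```

Emit:
send_rows:
  plan: [0,0,-0.4,0,0,0,0,0,-0.15,0,0,0,0,0,-0.1,0,0,0]

```text
time: 7.35
eef_pos: [0.5165, -0.0126, 0.0737]
tool_rot: [-1.57, -0.006, -0.26]
ft_force: [-1.6, -1.0, 8.4]
opening: 0.0004
```

Emit:
send_rows:
  plan: [0.08,0.4,-0.03,0,0,0,0.08,0.4,-0.04,0,0,0]

```text
time: 7.55
eef_pos: [0.5182, -0.0069, 0.0736]
tool_rot: [-1.572, -0.006, -0.262]
ft_force: [-2.3, -3.6, 8.1]
opening: 0.0006
```

Emit:
send_rows:
  plan: [0.08,0.4,-0.04,0,0,0,0.08,0.4,-0.04,0,0,0]

```text
time: 7.75
eef_pos: [0.5199, -0.001, 0.0737]
tool_rot: [-1.575, -0.006, -0.264]
ft_force: [-1.3, -2.7, 7.8]
opening: 0.0003
```

Emit:
send_rows:
  plan: [0.08,0.4,-0.05,0,0,0]

```text
time: 7.85
eef_pos: [0.5208, 0.0022, 0.0735]
tool_rot: [-1.575, -0.007, -0.265]
ft_force: [-0.3, -2.3, 4.8]
opening: 0.0
```

Emit:
send_rows:
  plan: [0,0,0.5,0,0,0,-0.22,-0.75,0.2,0.25,0,0.25,-0.22,-0.78,0,0,0,0,0,0,0,0,0,0,0,0,-0.4,0,0,0,0,0,-0.15,0,0,0]

```text
time: 8.45
eef_pos: [0.5158, -0.0146, 0.0749]
tool_rot: [-1.571, -0.006, -0.26]
ft_force: [-0.9, 0.6, 3.4]
opening: 0.0004
```

Emit:
send_rows:
  plan: [0,0,-0.14,0,0,0,0.08,0.4,-0.03,0,0,0]

```text
time: 8.65
eef_pos: [0.5166, -0.0118, 0.0734]
tool_rot: [-1.572, -0.005, -0.261]
ft_force: [-2.8, -3.8, 10.2]
opening: 0.0006
```

Emit:
send_rows:
  plan: [0.1,0.4,-0.04,0,0,0,0.1,0.4,-0.04,0,0,0]

```text
time: 8.85
eef_pos: [0.5184, -0.0058, 0.0734]
tool_rot: [-1.574, -0.005, -0.263]
ft_force: [-3.5, -2.9, 9.0]
opening: 0.0003
```

Emit:
send_rows:
  plan: [0.1,0.4,-0.05,0,0,0,0.1,0.4,-0.05,0,0,0]

```text
time: 9.05
eef_pos: [0.5203, 0.0004, 0.0732]
tool_rot: [-1.576, -0.005, -0.264]
ft_force: [-3.2, -1.6, 8.9]
opening: 0.0005
```

Emit:
send_rows:
  plan: [0,0,0.5,0,0,0,-0.22,-0.75,0.2,0.25,0,0.25,-0.22,-0.78,0,0,0,0,0,0,0,0,0,0,0,0,-0.4,0,0,0,0,0,-0.15,0,0,0]

```text
time: 9.65
eef_pos: [0.5154, -0.0162, 0.0744]
tool_rot: [-1.572, -0.004, -0.26]
ft_force: [-1.3, -0.5, 5.2]
opening: 0.0005
```

Emit:
send_rows:
  plan: [0,0,-0.1,0,0,0,0.08,0.4,-0.03,0,0,0,0.1,0.4,-0.04,0,0,0]

```text
time: 9.95
eef_pos: [0.5171, -0.0104, 0.0734]
tool_rot: [-1.574, -0.003, -0.262]
ft_force: [-2.8, -3.5, 9.9]
opening: 0.0008
```

Emit:
send_rows:
  plan: [0.1,0.4,-0.04,0,0,0,0.1,0.4,-0.05,0,0,0,0.1,0.4,-0.05,0,0,0]

```text
time: 10.25
eef_pos: [0.5198, -0.0014, 0.0732]
tool_rot: [-1.578, -0.003, -0.264]
ft_force: [-1.6, -2.6, 9.5]
opening: 0.0004
```

Emit:
send_rows:
  plan: [0,0,0.5,0,0,0,-0.22,-0.75,0.2,0.25,0,0.2,-0.22,-0.75,0,0,0,0,0,0,0,0,0,0,0,0,-0.4,0,0,0,0,0,-0.15,0,0,0]

```text
time: 10.85
eef_pos: [0.5148, -0.0178, 0.0742]
tool_rot: [-1.573, -0.001, -0.26]
ft_force: [-1.9, -0.9, 5.6]
opening: 0.0003
```

Emit:
send_rows:
  plan: [0,0,-0.1,0,0,0,0.1,0.4,-0.03,0,0,0,0.1,0.4,-0.04,0,0,0]

```text
time: 11.15
eef_pos: [0.5165, -0.012, 0.0732]
tool_rot: [-1.575, -0.001, -0.263]
ft_force: [-4.0, -4.4, 10.6]
opening: 0.0006
```

Emit:
send_rows:
  plan: [0.1,0.4,-0.04,0,0,0,0.1,0.4,-0.05,0,0,0,0.1,0.4,-0.05,0,0,0]

```text
time: 11.45
eef_pos: [0.5191, -0.0031, 0.0731]
tool_rot: [-1.579, -0.0, -0.265]
ft_force: [-3.4, -2.1, 10.8]
opening: 0.0006
```

Emit:
send_rows:
  plan: [0,0,0.5,0,0,0,-0.2,-0.7,0.2,0.3,0,0.2,-0.2,-0.7,0,0,0,0,0,0,0,0,0,0,0,0,-0.4,0,0,0,0,0,-0.15,0,0,0]

```text
time: 12.05
eef_pos: [0.5146, -0.0183, 0.074]
tool_rot: [-1.574, 0.002, -0.261]
ft_force: [-1.3, -0.2, 8.0]
opening: 0.0003
```

Emit:
send_rows:
  plan: [0,0,-0.1,0,0,0,0.1,0.4,-0.03,0,0,0,0.1,0.4,-0.04,0,0,0]

```text
time: 12.35
eef_pos: [0.5163, -0.0124, 0.0731]
tool_rot: [-1.576, 0.003, -0.263]
ft_force: [-3.6, -2.5, 11.7]
opening: 0.0004
```

Emit:
send_rows:
  plan: [0.1,0.4,-0.03,0,0,0,0.1,0.4,-0.03,0,0,0,0.1,0.4,-0.04,0,0,0]

```text
time: 12.65
eef_pos: [0.5188, -0.0036, 0.0734]
tool_rot: [-1.58, 0.003, -0.266]
ft_force: [-3.2, -3.2, 10.2]
opening: 0.0002
```

Emit:
send_rows:
  plan: [0,0,0.5,0,0,0,-1.0,-1.5,3.5,0.3,0,0.2,-2.5,-2.0,4.0,0,0,0,-4.0,-2.0,4.0,0,0,0,-4.0,-1.0,4.0,0,0,0,0,0,0,0,0,0,0,0,0,0,0,0]

```text
time: 13.35
eef_pos: [0.412, -0.0638, 0.2243]
tool_rot: [-1.574, 0.005, -0.259]
ft_force: [0.7, -0.2, 0.1]
opening: 0.0004
```

```bash
cat > look2.py <<'E'
import sys
from h import *
n=sys.argv[1]
im=np.mean([read_camera("scene")[0].astype(float) for _ in range(3)],0).astype(np.uint8);x,y,w,h=245,185,45,45
a=cv2.convertScaleAbs(cv2.resize(im[y:y+h,x:x+w],(400,400),interpolation=cv2.INTER_CUBIC)[:,:,::-1],alpha=1.5)
im=np.mean([read_camera("top")[0].astype(float) for _ in range(3)],0).astype(np.uint8);x,y,w,h=250,175,50,50
b=cv2.convertScaleAbs(cv2.resize(im[y:y+h,x:x+w],(400,400),interpolation=cv2.INTER_CUBIC)[:,:,::-1],alpha=1.5)
cv2.imwrite(f"pics/{n}.png",np.hstack([a,b]))
for c in("scene","top"):
  for k,z in(("pointer_tip",.067),("index_tip",.075)):
    for r in spotter.spot_point(c,k)[:2]:print(c,k,r["confidence"],r["uv"],box(atz(c,r["uv"],z)))
s=sensors.read_state();print(s["eef_pos"],s["tool_rot"],s["ft_force"],s["time"],box(s["eef_pos"]))
E
python3 look2.py l4
```

```text
scene index_tip 0.52 [267.8, 200.5] [38.16308512 37.51214611]
top pointer_tip 0.17 [267.6, 213.0] [-18.03923817  25.39887413]
top index_tip 0.47 [268.4, 188.7] [35.70318389 40.20320525]
[ 0.41175285 -0.06387023  0.22327364] [-1.57503332  0.00785602 -0.25834363] [ 0.71216828 -0.48210499 -0.11523553] 13.85 [-107.72286462  -58.95564676]
```

View pics/l4.png

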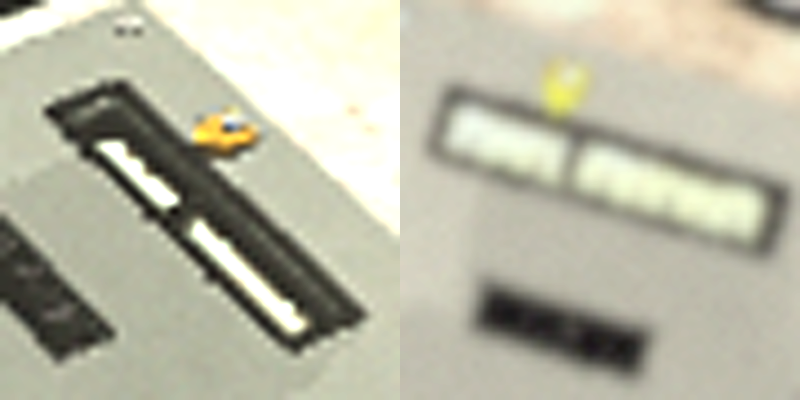

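Left is the scene view and right is the top view. In the top view the pointer gap is at (570,165) and the index tip at about (562,112). They're nearly aligned, with a little left to go.

```bash
sed -i 's/radians(-16.1)/radians(-15.2)/' h.py; cat > meas.py <<'E'
from h import *
def im(c):return np.mean([read_camera(c)[0].astype(float) for _ in range(4)],0).astype(np.float32)
def patch(I,c,xs,ys,z):  # rectified patch in box coords
    X,Y=np.meshgrid(xs,ys,indexing="ij");m=np.array([proj(c,[*world([a,b]),z]) for a,b in zip(X.ravel(),Y.ravel())],np.float32).reshape(*X.shape,2)
    return cv2.remap(I,m[...,0],m[...,1],cv2.INTER_CUBIC)
I=im("top");ys=np.arange(-35,75.01,.5)
g=patch(I,"top",np.arange(22,30,.5),ys,.066).mean(2).mean(0)
# clip: yellowness
for x0,x1 in((36,40),(40,47)):
    p=patch(I,"top",np.arange(x0,x1,.5),ys,.075).mean(0);yl=p[:,:2].mean(1)-p[:,2];yl=np.clip(yl-np.median(yl)-10,0,None);yl[abs(ys-37)>12]=0
    print("clip",x0,(yl*ys).sum()/max(yl.sum(),1e-6),yl.max())
for x0,x1 in((20,23),(23,26),(26,29),(29,32)):
    g=patch(I,"top",np.arange(x0,x1,.5),ys,.066).mean(2).mean(0)
    s=(ys>0)&(ys<58);w=np.clip(np.percentile(g[s],80)-g,0,None)*s;y0=ys[np.argmax(w)];w[abs(ys-y0)>6]=0
    print("ptr",x0,y0,(w*ys).sum()/w.sum())
h=np.gradient(patch(I,"top",np.arange(22,30,.5),ys,.07).mean(2).mean(0));print("win edges",ys[np.argmax(h)],ys[np.argmin(h)],"expect inner ~68/-28")
v=cv2.resize(patch(I,"top",np.arange(55,10,-.25),np.arange(75,-35,-.25),.071),None,fx=1.7,fy=1.7)[:,:,::-1]
I=im("scene");v2=cv2.resize(patch(I,"scene",np.arange(55,10,-.25),np.arange(75,-35,-.25),.071),None,fx=1.7,fy=1.7)[:,:,::-1]
import sys;cv2.imwrite(f"pics/{sys.argv[1]}.png",cv2.convertScaleAbs(np.vstack([v,v2]),alpha=1.4))
E
python3 meas.py r5
```

```text
Traceback (most recent call last):
  File "meas.py", line 7, in <module>
    g=patch(I,"top",np.arange(22,30,.5),ys,.066).mean(2).mean(0)
      ~~~~~^^^^^^^^^^^^^^^^^^^^^^^^^^^^^^^^^^^^^
  File "meas.py", line 4, in patch
    X,Y=np.meshgrid(xs,ys,indexing="ij");m=np.array([proj(c,[*world([a,b]),z]) for a,b in zip(X.ravel(),Y.ravel())],np.float32).reshape(*X.shape,2)
                                                     ~~~~^^^^^^^^^^^^^^^^^^^^^
  File "h.py", line 9, in proj
    p=camera_params(cam);K=np.array(p["camera_matrix"]);T=np.linalg.inv(np.array(p["pose"]))
ValueError: time passes only in moves, steps and waits
```

```bash
sed -i 's/^from rig import.*/&\nimport functools\ncamera_params=functools.lru_cache(None)(camera_params)/' h.py; python3 meas.py r5
```

```text
clip 36 38.31722762701551 39.684746
clip 40 38.22460508176948 54.52043
ptr 20 30.0 29.85699294299764
ptr 23 30.0 30.24513671130429
ptr 26 30.0 30.14275514956836
ptr 29 30.0 30.15249563958644
win edges -27.5 66.5 expect inner ~68/-28
```

View pics/r5.png

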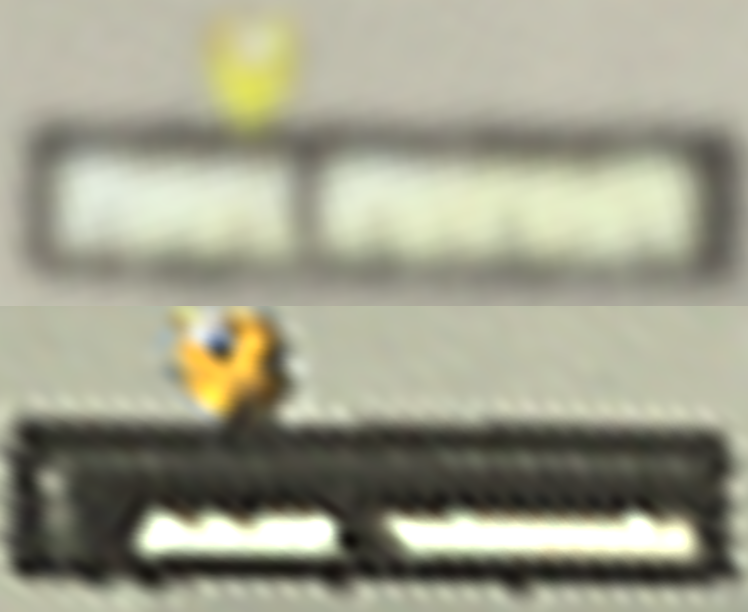

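In the rectified views the pointer is at box y 30.1 and the index tip at 38.3, so the rim has about 16 mm to go. I'll do one more stroke and then look again.

Emit:
send_rows:
  plan: [3.4,1.6,-3.0,0,-0.4,0,3.4,1.6,-3.0,0.2,0,0,3.4,1.5,-3.0,0,0,0,0,0,-3.0,0,0,0,0,0,-1.2,0,0,0,0,0,0,0,0,0,0,0,0,0,0,0]

```text
time: 15.15
eef_pos: [0.5194, -0.0154, 0.0893]
tool_rot: [-1.566, -0.006, -0.261]
ft_force: [0.3, -0.5, 0.3]
opening: 0.0005
```

Emit:
send_rows:
  plan: [-0.4,-0.2,-0.6,-0.2,0.3,0,0,0,0,0,0,0,0,0,-0.35,0,0,0,0,0,-0.3,0,0,0,0,0,0,0,0,0]

```text
time: 15.65
eef_pos: [0.5166, -0.0187, 0.0802]
tool_rot: [-1.57, -0.008, -0.263]
ft_force: [-0.2, 0.0, 0.3]
opening: 0.0002
```

Emit:
send_rows:
  plan: [0,0.1,-0.4,0,0,0,0,0,-0.15,0,0,0,0,0,-0.08,0,0,0]

```text
time: 15.95
eef_pos: [0.5169, -0.0176, 0.0741]
tool_rot: [-1.569, -0.008, -0.263]
ft_force: [-1.4, -1.0, 7.2]
opening: 0.0006
```

Emit:
send_rows:
  plan: [0.08,0.4,-0.04,0,0,0,0.08,0.4,-0.04,0,0,0]

```text
time: 16.15
eef_pos: [0.5184, -0.0122, 0.0739]
tool_rot: [-1.572, -0.008, -0.265]
ft_force: [-1.9, -3.7, 8.1]
opening: 0.0006
```

Emit:
send_rows:
  plan: [0.08,0.4,-0.05,0,0,0,0.08,0.4,-0.05,0,0,0,0.08,0.4,-0.05,0,0,0]

```text
time: 16.45
eef_pos: [0.5208, -0.0042, 0.0738]
tool_rot: [-1.576, -0.009, -0.268]
ft_force: [-2.8, -4.4, 8.6]
opening: 0.0007
```

Emit:
send_rows:
  plan: [0,0,0.5,0,0,0,-1.0,-1.5,3.5,0.3,0,0.2,-2.5,-2.0,4.0,0,0,0,-4.0,-2.0,4.0,0,0,0,-4.0,-1.0,4.0,0,0,0,0,0,0,0,0,0,0,0,0,0,0,0]

```text
time: 17.15
eef_pos: [0.4149, -0.0657, 0.2261]
tool_rot: [-1.569, -0.01, -0.264]
ft_force: [0.3, 0.2, -0.1]
opening: 0.0004
```

```bash
python3 meas.py r6; python3 st.py
```

```text
clip 36 38.32092672103995 39.505363
clip 40 38.2192385027154 54.19037
ptr 20 37.5 37.35156546453529
ptr 23 37.5 37.38490482283491
ptr 26 37.5 37.536030412250305
ptr 29 37.5 37.633106808945605
win edges -27.0 66.5 expect inner ~68/-28
[ 0.41462993 -0.06548814  0.22459282] [-1.57106243 -0.00669409 -0.26273221] [0.34349105 0.03124474 0.03488576] 17.55 [-105.43498027  -58.06331327]
```

View pics/r6.png

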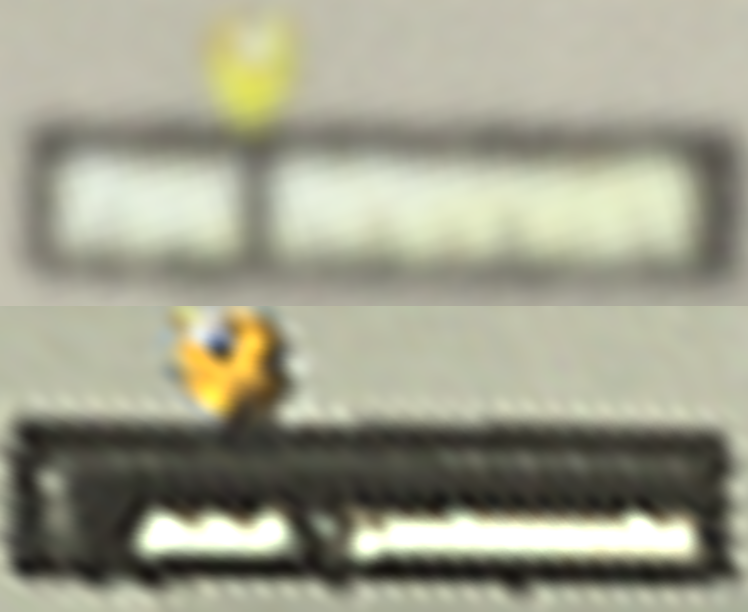

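Pointer 37.5 against index 38.3: about 0.75 mm short, so I'll add a short stroke of about 1.5 mm at the rim.

Emit:
send_rows:
  plan: [3.4,1.7,-3.0,0,0,0,3.3,1.7,-3.0,0,0,0,3.0,1.5,-3.0,0,0,0,0,0,-3.0,0,0,0,0,0,-1.2,0,0,0,0,0,0,0,0,0,0,0,0,0,0,0]

```text
time: 18.25
eef_pos: [0.5167, -0.0139, 0.0867]
tool_rot: [-1.57, -0.008, -0.263]
ft_force: [-0.1, 0.1, 0.1]
opening: 0.0004
```

Emit:
send_rows:
  plan: [0,0,-0.4,0,0,0,0,0,-0.25,0,0,0,0,0,0,0,0,0]

```text
time: 18.55
eef_pos: [0.5179, -0.0147, 0.083]
tool_rot: [-1.569, -0.013, -0.264]
ft_force: [-0.4, -0.5, 0.3]
opening: 0.0005
```

Emit:
send_rows:
  plan: [0,0,-0.4,0,0,0,0,0,-0.15,0,0,0,0,0,-0.08,0,0,0]

```text
time: 18.85
eef_pos: [0.5186, -0.015, 0.0776]
tool_rot: [-1.568, -0.015, -0.265]
ft_force: [0.1, -0.3, 0.1]
opening: 0.0005
```

Emit:
send_rows:
  plan: [-0.1,0,-0.25,0,0.3,0,0,0,-0.1,0,0,0,0,0,-0.08,0,0,0]

```text
time: 19.15
eef_pos: [0.5181, -0.015, 0.0737]
tool_rot: [-1.569, -0.01, -0.265]
ft_force: [-2.4, -0.7, 9.4]
opening: 0.0002
```

Emit:
send_rows:
  plan: [0.04,0.15,-0.03,0,0,0]

```text
time: 19.25
eef_pos: [0.5182, -0.0144, 0.0738]
tool_rot: [-1.57, -0.01, -0.266]
ft_force: [-3.0, -2.6, 9.5]
opening: 0.0004
```

Emit:
send_rows:
  plan: [0.02,0.1,-0.02,0,0,0]

```text
time: 19.35
eef_pos: [0.5182, -0.0143, 0.0739]
tool_rot: [-1.571, -0.01, -0.266]
ft_force: [-1.0, -1.5, 7.7]
opening: 0.0001
```

Emit:
send_rows:
  plan: [0,0,0.5,0,0,0,-1.0,-1.5,3.5,0,0,0.2,-2.5,-2.0,4.0,0,0.3,0,-4.0,-2.0,4.0,0,0,0,-4.0,-1.0,4.0,0,0,0,0,0,0,0,0,0,0,0,0,0,0,0]

```text
time: 20.05
eef_pos: [0.4117, -0.0757, 0.2261]
tool_rot: [-1.572, -0.005, -0.261]
ft_force: [0.9, 0.5, -0.2]
opening: 0.0008
```

```bash
python3 meas.py r7; python3 st.py; python3 - <<'E'
from h import *
for c in("scene","top"):
    read_camera(c)
    for r in spotter.spot_point(c,"lock_top")[:1]:print(c,r["confidence"],r["uv"],box(atz(c,r["uv"],.0855)))
print(world([-60,-68]))
E
```

```text
clip 36 38.27465922958607 39.75863
clip 40 38.22055778699249 53.891823
ptr 20 37.5 37.35916132408357
ptr 23 37.5 37.48465751064513
ptr 26 37.5 37.65703250819381
ptr 29 37.5 37.674106702341724
win edges -27.0 66.5 expect inner ~68/-28
[ 0.41147043 -0.07551581  0.22466739] [-1.57300956 -0.00159686 -0.26050884] [-0.63817056  0.86669068 -0.34389063] 20.45 [-105.85481083  -68.56856111]
scene 0.48 [269.3, 237.6] [-29.54322762 -68.46900279]
top 0.56 [306.6, 227.3] [-24.27606509 -67.56612089]
[ 0.45587015 -0.08698977]
```

The nudge was absorbed elastically and the pointer is still about 0.5 mm short. I'll do one slightly longer nudge.

Emit:
send_rows:
  plan: [3.4,2.0,-3.0,0,0,0,3.3,2.0,-3.0,0,0,0,3.2,1.6,-3.0,0,0,0,0,0,-3.0,0,0,0,0,0,-1.2,0,0,0,0,0,0,0,0,0,0,0,0,0,0,0,0,0,0,0,0,0]

```text
time: 21.45
eef_pos: [0.5164, -0.0182, 0.0915]
tool_rot: [-1.57, -0.01, -0.264]
ft_force: [-0.3, 0.4, 0.1]
opening: 0.0005
```

Emit:
send_rows:
  plan: [0,0.3,-0.5,0,0.3,0,0,0,-0.5,0,0,0,0,0,-0.4,0,0,0,0,0,0,0,0,0]

```text
time: 21.85
eef_pos: [0.5179, -0.0156, 0.0797]
tool_rot: [-1.569, -0.01, -0.265]
ft_force: [0.5, -0.9, 0.4]
opening: 0.0003
```

Emit:
send_rows:
  plan: [0,0,-0.4,0,0,0,0,0,-0.12,0,0,0,0,0,-0.08,0,0,0]

```text
time: 22.15
eef_pos: [0.5183, -0.0157, 0.0739]
tool_rot: [-1.569, -0.011, -0.266]
ft_force: [-1.5, 0.6, 7.5]
opening: 0.0003
```

Emit:
send_rows:
  plan: [0.07,0.3,-0.05,0,0,0]

```text
time: 22.25
eef_pos: [0.5188, -0.0139, 0.0737]
tool_rot: [-1.57, -0.011, -0.267]
ft_force: [-2.1, -3.1, 8.9]
opening: 0.0006
```

Emit:
send_rows:
  plan: [0,0,0.5,0,0,0,-1.0,-1.5,3.5,0,0,0.2,-2.5,-2.0,4.0,0,0.3,0,-4.0,-2.0,4.0,0,0,0,-4.0,-1.0,4.0,0,0,0,0,0,0,0,0,0,0,0,0,0,0,0]

```text
time: 22.95
eef_pos: [0.4124, -0.0756, 0.226]
tool_rot: [-1.571, -0.007, -0.262]
ft_force: [0.7, 0.3, -0.6]
opening: 0.0004
```

```bash
python3 meas.py r8; python3 st.py
```

```text
clip 36 38.31469254477665 39.51062
clip 40 38.20545291434432 54.192825
ptr 20 38.5 38.31173506106134
ptr 23 38.5 38.14553946026498
ptr 26 38.5 38.37588578767757
ptr 29 38.5 38.657800309002894
win edges -27.5 66.5 expect inner ~68/-28
[ 0.41215447 -0.07535476  0.224525  ] [-1.57213592 -0.003306   -0.26127366] [ 0.54589188 -0.12709427  0.35713545] 23.35 [-105.23692581  -68.23380467]
```

View pics/r8.png

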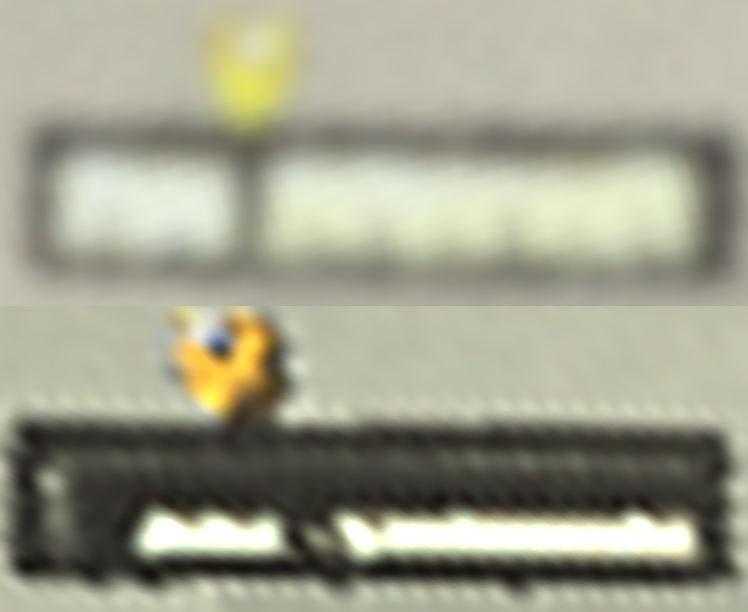

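The pointer is now in line (38.4 against 38.3). For the lock, I'll come down in front of the tab.

Emit:
send_rows:
  plan: [2.0,-0.55,-4,0,0,0,2.0,-0.55,-4,0,0,0,0.2,0,-4.0,0,0,0,0,0,-1.5,0,0,0,0,0,0,0,0,0,0,0,0,0,0,0]

```text
time: 23.95
eef_pos: [0.4583, -0.0859, 0.084]
tool_rot: [-1.571, -0.006, -0.259]
ft_force: [0.5, -0.2, 0.6]
opening: 0.0004
```

```bash
python3 st.py
```

```text
[ 0.45826158 -0.08590661  0.08397613] [-1.57141618 -0.00612207 -0.25881015] [ 0.53442245 -0.16545106  0.56028321] 23.95 [-57.97621974 -66.32772073]
```

Emit:
send_rows:
  plan: [0,-0.15,-0.5,0,0,0,0.39,-0.1,-0.2,0,0,0,0.39,-0.1,0,0,0,0,0.3,-0.08,0,0,0,0,0,0,0,0,0,0]

```text
time: 24.45
eef_pos: [0.4714, -0.0905, 0.0795]
tool_rot: [-1.57, -0.01, -0.259]
ft_force: [-1.3, -0.0, -1.6]
opening: 0.0002
```

Emit:
send_rows:
  plan: [0.3,-0.08,0,0,0,0]

```text
time: 24.55
eef_pos: [0.4734, -0.0911, 0.0794]
tool_rot: [-1.57, -0.008, -0.259]
ft_force: [-2.9, 1.4, 0.7]
opening: 0.0006
```

Emit:
send_rows:
  plan: [0.2,-0.05,0,0,0,0]

```text
time: 24.65
eef_pos: [0.4749, -0.0915, 0.0794]
tool_rot: [-1.57, -0.007, -0.259]
ft_force: [-2.6, 0.3, 1.0]
opening: 0.0003
```

Emit:
send_rows:
  plan: [0.2,-0.05,0,0,0,0]

```text
time: 24.75
eef_pos: [0.4765, -0.0919, 0.0793]
tool_rot: [-1.571, -0.005, -0.259]
ft_force: [-2.1, 0.5, 0.4]
opening: 0.0003
```

Emit:
send_rows:
  plan: [0.2,-0.05,0,0,0,0,0.2,-0.05,0,0,0,0,0.2,-0.05,0,0,0,0]

```text
time: 25.05
eef_pos: [0.4825, -0.0936, 0.0793]
tool_rot: [-1.571, -0.004, -0.259]
ft_force: [-2.7, 0.5, 1.9]
opening: 0.0003
```

Emit:
send_rows:
  plan: [0.2,-0.05,0,0,0,0]

```text
time: 25.15
eef_pos: [0.4843, -0.0941, 0.0793]
tool_rot: [-1.571, -0.004, -0.259]
ft_force: [-7.4, 2.3, 3.0]
opening: 0.0005
```

Emit:
send_rows:
  plan: [0.2,-0.05,0,0,0,0]

```text
time: 25.25
eef_pos: [0.4844, -0.0941, 0.0789]
tool_rot: [-1.571, 0.001, -0.259]
ft_force: [-10.6, 2.4, 8.2]
opening: 0.0005
```

The force rise means the tab is at its hard stop. I'll back off, lift clear and check.

Emit:
send_rows:
  plan: [-0.8,0.2,0,0,0,0,-1.5,0.4,0,0,0,0,-2.0,0.4,4,0,0,0,-2.5,0,4,0,0,0,-2.5,0,4,0,0,0,0,0,2,0,0,0,0,0,0,0,0,0,0,0,0,0,0,0]

```text
time: 26.05
eef_pos: [0.3947, -0.0845, 0.2239]
tool_rot: [-1.568, -0.018, -0.258]
ft_force: [-0.2, 0.4, 0.2]
opening: 0.0005
```

```bash
python3 meas.py r9; python3 st.py; python3 - <<'E'
from h import *
a=cv2.imread("pics/scene0.png")
o=[]
for c,(x,y,w,h) in dict(scene=(185,165,150,140),top=(185,145,200,187)).items():
    im=read_camera(c)[0][:,:,::-1];o.append(cv2.convertScaleAbs(cv2.resize(im[y:y+h,x:x+w],(400,373),interpolation=cv2.INTER_CUBIC),alpha=1.4))
    for r in spotter.spot_point(c,"lock_top")[:1]:print(c,r["confidence"],box(atz(c,r["uv"],.0855)))
cv2.imwrite("pics/f9.png",np.hstack(o))
E
```

```text
clip 36 38.26914606523679 38.705475
clip 40 38.2591054461917 54.582405
ptr 20 38.5 38.57146077648468
ptr 23 38.5 38.30543027642482
ptr 26 38.5 38.43840368645648
ptr 29 38.5 38.64889693459782
win edges -27.5 66.5 expect inner ~68/-28
[ 0.39383789 -0.08444329  0.22308196] [-1.5693969  -0.01384459 -0.25797618] [ 1.13549107 -0.6018483   0.76103438] 26.45 [-120.52980571  -81.80679302]
scene 0.56 [-13.44884867 -63.71933191]
top 0.38 [-17.04787123 -67.39132124]
```

View pics/f9.png

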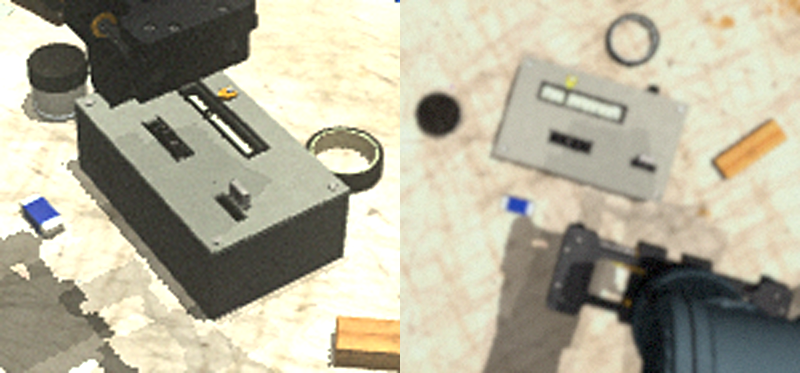

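The lock tab now stands at the far end of its slot (scene crop (238,193), slot showing in front of it). The pointer is in line, nothing else has moved, and the robot is clear.

```bash
python3 -c "
from rig import ticket;print(ticket.finish_job())"
```

```text
the job is handed in; nothing more can be done
None
```

The pointer is lined up with the index clip, the lock tab is at its far stop, and I handed the job in at about 26.5 s.

- **Wheel:** I found its top by touch at about 75.4 mm above the table. I rolled it to +y in seven full strokes and two short nudges, pressing mostly 7–12 N (highest reading 11.7 N). The first nudge barely moved the pointer, so I made a second, slightly longer one. I used the closed fingers as one tip, with mainly one finger's end on the wheel.
- **Pointer:** in the last top view it stands at box y of about 38.4 mm against 38.3 mm for the clip tip. That did not change after locking.
- **Lock:** I pushed the tab away from the robot until the force rose at the hard stop, to a resultant of about 14 N. By my measurement it travelled about 12–13 mm. The network's position estimates gave a shift of only 7 mm from the top camera and 16 mm from the scene camera. They disagree, but the picture shows the tab at the far end of its slot.
- **Surroundings:** the jar, tape roll, eraser and wood block show no movement in the last picture, and the arm was clear of everything.

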